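# Put the sample vial away behind the bypass door

## Task

Put the red-capped sample vial away in the sloping specimen case: take the right-hand door by its black pull and slide it all the way behind the left-hand door, then lay the vial in the one free blue V-rest with its cap up the slope, like the two vials already stored there, without dropping it or disturbing its neighbours. Finally slide the right door fully shut again, so that both doors are closed against dust.

Things in the scene. Friction and masses are not known exactly. Their poses are not given: they have to be found in the camera images.
- case: White slope-front specimen case, fixed, 460 wide (its y), 230 deep, 207 high. Origin on the bench under it; x to its back, y to its left, z up. Its window slopes 30 deg from level, rising to the back: up-slope u = (0.866, 0, 0.5), outward normal n = (-0.5, 0, 0.866) in case axes. Two clear doors run along y on a double track; the right one passes behind (under) the left one.
- light_bar (a point): Middle of the underside of the case's light bar: 36 deep (x), 450 long (y), 15 thick, on two end arms, 305 mm above the bench, over the middle of the doors. It bars a vertical gripper at the pulls and rests: there keep the tool square to the slope (tilted 30 deg, tip away from the robot). Axes as the case.
- door_right (a joint): Right door's travel in m: 0 fully shut at the case's right end, 0.185 stop, all the way behind the left door; grows as it moves left (case +y). Starts at 0 to 0.012. Friction about 1.5 N; stays where left. Clear pane 220 wide, 4 thick, upper face 42 mm off the tray floor along n.
- door_left (a joint): Left door's travel in m: 0 fully shut at the case's left end, grows as it moves right (case -y). Starts at 0 and shall end shut. Upper face 50 mm off the tray floor along n.
- pull_right (a point): Grip point on the right door's pull, a black fin near the door's right edge: 10 thick along case y, 40 long up the slope, standing out along n. The point is mid-plane, mid-length, 2 mm below its outer edge; fingertips may reach 20 mm deeper along -n before they meet frame or left door. Pinch across case y. It moves with the door. Axes as the case.
- vial_center (a point): Centre of the loose glass vial with red cap: 16 diameter, 64 long, 14 g, lying on the bench right of the case (centre 8 mm up); it can roll. Own z runs along the vial from base to cap.
- vial_cap (a point): Point on the loose vial's axis in its red cap, 28 mm from its centre.
- vial: The loose red-capped vial; origin at the centre of its base, own z from base to cap.
- rest_free: The free one of three equal blue rests, 47 mm apart, fixed on the tray floor behind the right door; which is free varies. Origin on the tray floor under its middle; x up the slope, y to the left, z = n. V-notches, 20 wide at the mouth, at x = -24 and 24 mm, fingertips fit between. A seated vial lies along x, axis at z = 26 mm, centre at x = 0; foot stop at x = -38 mm, 30 high.
- stored_vial_1: White-capped vial, same size, loose, lying in another rest, cap up the slope. Origin at the centre of its base, own z towards the cap.
- stored_vial_2: The second white-capped stored vial, like the first.

How it is judged (in metres and radians):
On the way, in this order (a step that is already met when the one before it is completed fails the run):
1. the right door is slid all the way behind the left one (value of joint door_right above 0.165 m), for 0.2 s.
2. the vial lies in the free rest, cap up the slope, let go (x of vial_center in the frame of rest_free between -0.012 and 0.012 m and y of vial_center in the frame of rest_free between -0.005 and 0.005 m and z of vial_center in the frame of rest_free below 0.03 m and x of vial_cap in the frame of rest_free above 0.012 m and angle between the z axis of vial and the x axis of rest_free, either way round below 0.15 rad and contact force between the fingers and vial below 0.05 N and linear speed of vial below 0.03 m/s), for 0.3 s.
3. the right door is shut again (value of joint door_right below 0.008 m), for 0.2 s.
At the end, for the whole second after the job is handed in: Both doors within 8 mm of fully shut; the red-capped vial at rest in the free V-rest, cap up the slope: centre within 12 mm along and 5 mm across of the rest's middle, at most 30 mm off the tray floor, in line with the rest within 0.15 rad (value of joint each of door_right, door_left below 0.008 m and x of vial_center in the frame of rest_free between -0.012 and 0.012 m and y of vial_center in the frame of rest_free between -0.005 and 0.005 m and z of vial_center in the frame of rest_free below 0.03 m and x of vial_cap in the frame of rest_free above 0.012 m and angle between the z axis of vial and the x axis of rest_free, either way round below 0.15 rad and linear speed of vial below 0.03 m/s); the robot touches nothing.
It fails at once if a stored vial is moved more than 12 mm (distance of any of stored_vial_1, stored_vial_2 from where it was at the start of the episode above 0.012 m).
It fails at once if the vial is dropped (falls freely at more than 0.6 m/s, about 2 cm) (linear speed of vial above 0.6 m/s and contact force between each of the arm, the fingers and vial below 0.02 N).
It also fails if it takes over 70 s, if anything falls off the work surface, if the arm or the gripper's body presses on something with over 40 N, if the wrist force passes 120 N, or if a joint passes its speed limit or range.

## Robot

A 6-joint arm with a two-finger parallel gripper is mounted at the origin on a cart in front of the work surface, level with it; the furniture and walls round the work are solid. World frame = base frame: x ahead of the robot, y to its left, z up, the work surface at z = 0. Lengths are in m, angles in degrees, forces in N, time in s.
With the tool pointing down it reaches from about 0.325 to 0.85 m from the base axis. Payload 4.4 kg.
Tool frame: the origin (TCP) lies at the very end of the fingers, on their centre line; the grasp point (between the pads) lies hold_point_z behind it (hold_point_z is the distance from the TCP to the grasp point, in m); z points along the fingers, y is the line along which they close (so a half turn about z gives the same grasp; the last joint's range is limited). The gripper opens to 94 mm and grips with 3 to 60 N. Pads are 16 mm wide; open, the fingers measure 119 mm over their backs; the gripper's body (75 mm by 177 mm) begins 78 mm behind the grasp point.
Start: joints at [62.08, 11.837, 88.321, -0, 79.842, -8.623], TCP at [0.19, 0.543, 0.183] pointing down, gripper open.
Joint ranges: [-156.59, 156.59], [-49.26, 127.26], [12.9, 141.05], [-63.56, 243.56], [4.71, 150.69], [-161.64, 161.64]. Speed limits (degrees/s): [159.86, 159.86, 180, 180, 180, 180].

## Interface

Orientations are given as [roll, pitch, yaw] about the fixed x, y, z axes, in that order (R = Rz(yaw) Ry(pitch) Rx(roll)).
In Python, from bench import * gives the robot as it stands. The module is installed in compiled form; this text tells all that it offers.
- The arm moves only by the tool carry_out, never from a script. Its argument "motion" is text: rows parted by semicolons, each of 7 numbers parted by spaces: the shift along the tool's x, y, z in m, then the turn, a rotation vector about the tool's x, y, z in rad, then the opening, from 0 (shut) to 1 (fully open). A call has 1 to 8 rows; each row is the pose to reach, as a shift and turn from the pose commanded when the call began, along the tool's axes at that moment; what a row does not reach only later rows make up. A row lasts 1/8 s, in which the tool goes at most 62.5 mm and 10.7 degrees, less where a joint would pass 70% of its speed; a pose out of reach is approached as far as the arm can. A call with a gripper value outside its range is refused whole. The fingers move at their own pace and stop on an object; "newtons" is the grip in N (left out, the last holds). Time passes only in rows, so rows that repeat a pose let the fingers close. It gives the time, the measured TCP pose, the force, the opening and the grip force at its end, in the units of the state.
- get_obs(): the state, without advancing time (a new reading comes with each control period).
- grab_frame(name): name is "side" or "top" or "wrist"; returns the picture (384x512x3 uint8, red, green, blue); there is no depth.
- get_calibration(name): a dict with "camera_matrix" (3x3 intrinsics, pixels), "T" (4x4, takes a point from camera to world coordinates); the wrist camera has in their place "mount" (4x4, takes a point from camera to tool coordinates, whose origin is the TCP and whose axes are the flange's). Camera axes: x right, y down, z forward; pixel columns grow to the right and rows downward; lengths in m; the calibration is good to about 2 mm. A picture is of the moment at which its call begins: read the wrist's pose just before it. get_calibration takes no time and is no camera call.
- close_job(): hands the job in; it is judged then, once.
The state is a dict: "time": time; "qpos": joint angles; "joint_velocities": joint speeds; "effort": joint torques, N m; "ee_pos": TCP position; "tool_rot": TCP orientation; "force": force on the tool from outside, world axes, zero at the start; "torque": the same for the moment, N m; "opening": finger opening in m; "finger_force": force on a finger pad.
Only numpy, scipy, OpenCV 4.12 (cv2) and the standard library are available. Lean on these libraries where they do the work, as an engineer would, in place of code of your own. Each camera call takes 0.05 s, during which the arm holds its last target. There are 200 camera calls.

## Working session

There is one attempt and no reset: what is moved stays moved. The work goes in short steps, Python scripts to look and compute and a tool call to move; the robot and the scene stay as the last step left them, time stands still between calls to the robot, and variables do not carry over. Pictures are saved under pics/ and viewed, at most 10 in all, crops included, and the job is handed in when it is done.

Besides the shell and the picture viewer there is one more tool, called after "Request:" by a JSON object that holds its "api" and its "payload". carry_out: Moves the arm, as the interface text tells. Its arguments: {"type":"object","properties":{"motion":{"type":"string"},"newtons":{"type":"number"}},"required":["motion"]}

```bash
mkdir -p pics; python3 - <<'E'
from bench import *
import cv2,numpy as np
o=get_obs();print({k:np.round(v,3) for k,v in o.items()})
for n in("side","top","wrist"):
    c=get_calibration(n);print(n,{k:np.round(v,4).tolist() for k,v in c.items()})
    f=grab_frame(n);cv2.imwrite(f"pics/{n}0.png",f[:,:,::-1])
print(hold_point_z if 'hold_point_z' in globals() else None)
a=cv2.imread("pics/top0.png")
E
```

```text
{'time': np.float64(0.0), 'qpos': array([62.081, 11.886, 88.403, -0.   , 79.842, -8.625]), 'joint_velocities': array([-0.017,  0.001,  0.036, -0.048, -0.042, -0.051]), 'effort': array([-1.0000e-03, -3.7088e+01, -2.8142e+01,  7.0000e-02,  3.6000e-02,
       -0.0000e+00]), 'ee_pos': array([0.19 , 0.542, 0.182]), 'tool_rot': array([-1.79871e+02, -1.90000e-02,  1.60705e+02]), 'force': array([ 0.001,  0.366, -0.089]), 'torque': array([-0.031,  0.005,  0.012]), 'finger_force': np.float64(0.0), 'opening': np.float64(0.094)}
side {'camera_matrix': [[357.4389, 0.0, 261.486], [0.0, 357.4389, 195.8009], [0.0, 0.0, 1.0]], 'T': [[0.9998, -0.0125, 0.0178, 0.5344], [-0.0216, -0.6643, 0.7471, -0.6366], [0.0024, -0.7473, -0.6644, 0.7466], [0.0, 0.0, 0.0, 1.0]]}
top {'camera_matrix': [[426.7143, 0.0, 256.8107], [0.0, 426.7143, 185.3147], [0.0, 0.0, 1.0]], 'T': [[-0.3345, -0.7347, 0.5902, 0.0452], [-0.9422, 0.2723, -0.1951, 0.1294], [-0.0174, -0.6214, -0.7833, 0.8545], [0.0, 0.0, 0.0, 1.0]]}
wrist {'camera_matrix': [[331.7247, 0.0, 259.4764], [0.0, 331.7247, 191.6234], [0.0, 0.0, 1.0]], 'mount': [[-0.0005, -0.9664, -0.2569, 0.0738], [1.0, -0.0006, 0.0001, -0.0], [-0.0002, -0.2569, 0.9664, -0.2015], [0.0, 0.0, 0.0, 1.0]]}
0.0188
```

View pics/side0.png

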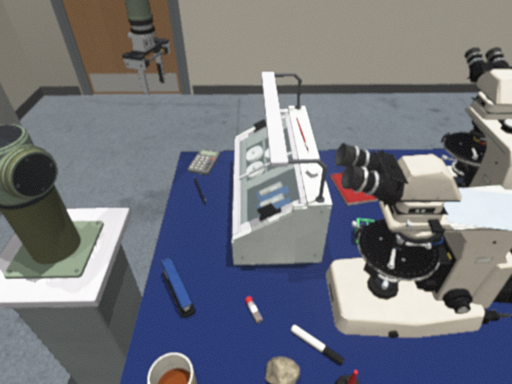

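View pics/top0.png

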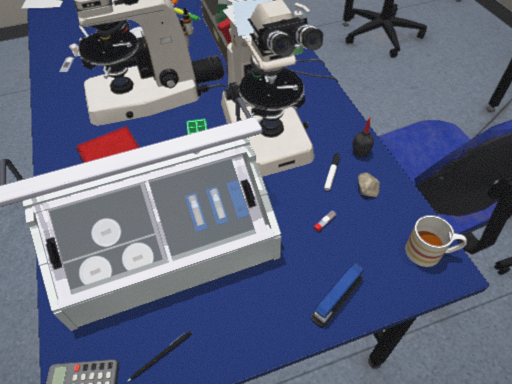

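The side view shows the case, with the right pull at about (268,212), and the loose vial from red cap (250,300) to base (259,318). The top view shows the stored vials at (197,210) and (217,205), the free rest at (238,198), the right pull at (250,193) and the red cap at (319,226).

```bash
python3 - <<'E'
import cv2
a=cv2.imread("pics/top0.png")[140:330,140:350]; b=cv2.imread("pics/side0.png")[60:330,220:340]
cv2.imwrite("pics/c1.png",cv2.resize(a,None,fx=3,fy=3,interpolation=cv2.INTER_CUBIC)[:, :630])
cv2.imwrite("pics/c2.png",cv2.resize(b[50:],None,fx=2.7,fy=2.7,interpolation=cv2.INTER_CUBIC))
E
```

```text
(no output)
```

View pics/c1.png

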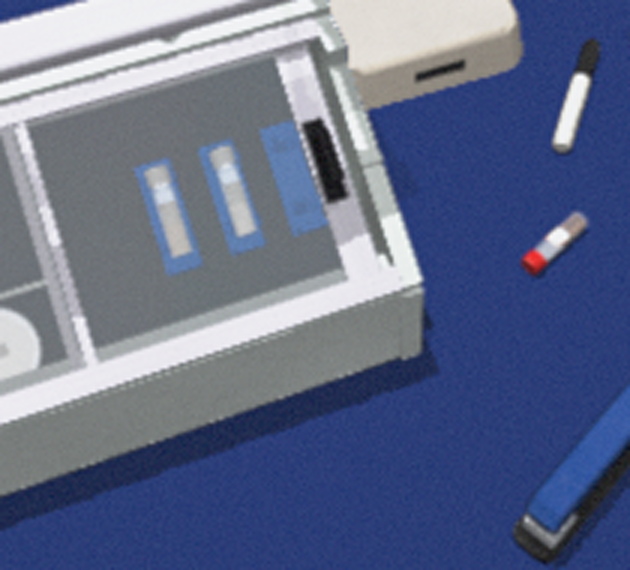

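View pics/c2.png

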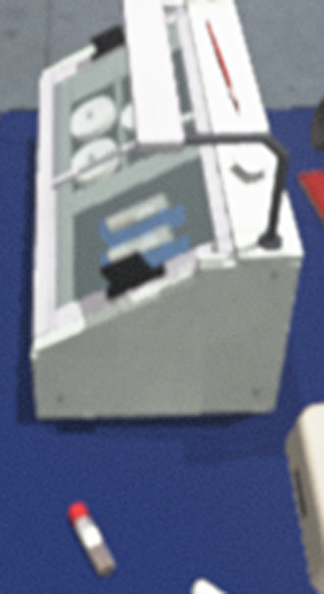

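The crops show the right pull's outer face at top (248,193) and side (269,211). The case's bottom corners are at side (234,264) and (322,262), and top (275,259) and (68,322). The free rest is the one next to the pull.

```bash
cat > h.py <<'E'
from bench import *
import cv2,numpy as np
from scipy.spatial.transform import Rotation as R
def ray(n,p,o=None):
    c=get_calibration(n)
    if n=="wrist":
        T=np.eye(4);T[:3,:3]=R.from_euler('xyz',o["tool_rot"],degrees=True).as_matrix();T[:3,3]=o["ee_pos"];T=T@np.array(c["mount"])
    else: T=np.array(c["T"])
    d=T[:3,:3]@np.linalg.solve(c["camera_matrix"],[p[0],p[1],1.]);return T[:3,3],d
def onz(n,p,z=0,o=None):
    a,d=ray(n,p,o);return a+d*(z-a[2])/d[2]
def tri(rs):
    A=0;b=0
    for a,d in rs:
        d=d/np.linalg.norm(d);P=np.eye(3)-np.outer(d,d);A=A+P;b=b+P@a
    x=np.linalg.solve(A,b);return x,[np.linalg.norm(np.cross(x-a,d/np.linalg.norm(d))) for a,d in rs]
E
python3 - <<'E'
from h import *
np.set_printoptions(precision=4,suppress=True)
for n,p in [("side",(233.7,263.7)),("side",(321.9,262.2)),("top",(275,259.3)),("top",(68,322))]: print(n,p,onz(n,p))
print("pull",tri([ray("side",(268.9,211.1)),ray("top",(248.3,193.3))]))
# vial: red + whole
for n,f in(("side","pics/side0.png"),("top","pics/top0.png")):
    a=cv2.imread(f);h=cv2.cvtColor(a,cv2.COLOR_BGR2HSV)
    box=(235,285,30,45) if n=="side" else (308,205,34,32)
    x,y,w,hh=box;s=h[y:y+hh,x:x+w].astype(int)
    red=((s[...,0]<8)|(s[...,0]>172))&(s[...,1]>150)&(s[...,2]>90)
    blue=(s[...,0]>105)&(s[...,0]<130)&(s[...,1]>110)
    nb=(~blue).astype(np.uint8)
    k,l,st,ce=cv2.connectedComponentsWithStats(nb);i=1+np.argmax(st[1:,4])
    v=np.argwhere(l==i)[:,::-1]+[x,y];r=np.argwhere(red)[:,::-1]+[x,y]
    rect=cv2.minAreaRect(v.astype(np.float32))
    print(n,st[i],rect,r.mean(0),onz(n,rect[0],.008),onz(n,r.mean(0),.008))
    # black pull blob
    x,y,w,hh=(250,195,35,35) if n=="side" else (238,172,24,40)
    s=h[y:y+hh,x:x+w];m=(s[...,2]<55).astype(np.uint8);k,l,st,ce=cv2.connectedComponentsWithStats(m);i=1+np.argmax(st[1:,4]);print(n,"pull",st[i]+[x,y,0,0,0],ce[i]+[x,y])
E
```

```text
side (233.7, 263.7) [ 0.4767 -0.0603  0.    ]
side (321.9, 262.2) [ 0.7059 -0.06    0.    ]
top (275, 259.3) [ 0.4749 -0.0508  0.    ]
top (68, 322) [0.486  0.4003 0.    ]
pull (array([ 0.5653, -0.022 ,  0.1489]), [np.float64(0.0020712487209283187), np.float64(0.002071248720928416)])
side [ 10  10  18  29 252] ((253.30001831054688, 309.10003662109375), (29.96331024169922, 8.497057914733887), 63.43495178222656) [248.12 299.  ] [ 0.5269 -0.1966  0.008 ] [ 0.5149 -0.17    0.008 ]
side pull [258 205  22  15 157] [266.9108 211.3185]
top [  6   5  22  22 203] ((324.2500305175781, 220.25003051757812), (7.77817440032959, 26.870054244995117), 45.0) [317.4857 226.8571] [ 0.5278 -0.196   0.008 ] [ 0.5164 -0.1733  0.008 ]
top pull [242 180  13  27 167] [248.2695 193.1737]
```

```bash
cat >> h.py <<'E'
np.set_printoptions(precision=4,suppress=True)
S=np.array([[-.866025,0,-.5],[0,1,0],[.5,0,-.866025]]).T  # columns x,y,z: tool square to slope
def slope(psi): return R.from_euler('z',psi,degrees=True).as_matrix()@S
def down(yaw): return R.from_euler('xyz',[180,0,yaw],degrees=True).as_matrix()
def go(p,M,o=None):
    o=o or get_obs();C=R.from_euler('xyz',o["tool_rot"],degrees=True).as_matrix()
    print("shift",C.T@(np.array(p)-o["ee_pos"]),"turn",R.from_matrix(C.T@M).as_rotvec())
E
python3 - <<'E'
from h import *
go([.505,-.022,.253],slope(-.8))
E
```

```text
shift [-0.484  -0.4284 -0.0702] turn [-0.0861 -0.5195 -0.315 ]
```

Request:
{"api": "carry_out", "payload": {"motion": "-0.484 -0.428 -0.070 -0.086 -0.52 -0.315 1;-0.484 -0.428 -0.070 -0.086 -0.52 -0.315 1;-0.484 -0.428 -0.070 -0.086 -0.52 -0.315 1;-0.484 -0.428 -0.070 -0.086 -0.52 -0.315 1;-0.484 -0.428 -0.070 -0.086 -0.52 -0.315 1;-0.484 -0.428 -0.070 -0.086 -0.52 -0.315 1;-0.484 -0.428 -0.070 -0.086 -0.52 -0.315 1;-0.484 -0.428 -0.070 -0.086 -0.52 -0.315 1"}}

```text
time: 1.15
ee_pos: [0.433, 0.1073, 0.2376]
tool_rot: [179.9, 30.2, 179.2]
force: [1.2, -0.1, -0.5]
opening: 0.094
finger_force: 0.0
```

```bash
python3 - <<'E'
from h import *
go([.505,-.022,.253],slope(-.8))
E
```

```text
shift [-0.0716 -0.1283  0.0235] turn [ 0.0019  0.0034 -0.0001]
```

Request:
{"api": "carry_out", "payload": {"motion": "-0.072 -0.128 0.023 0 0.003 0 1;-0.072 -0.128 0.023 0 0.003 0 1;-0.072 -0.128 0.023 0 0.003 0 1;-0.072 -0.128 0.023 0 0.003 0 1;-0.072 -0.128 0.023 0 0.003 0 1"}}

```text
time: 1.78
ee_pos: [0.5039, -0.0193, 0.2521]
tool_rot: [179.9, 29.8, 179.2]
force: [-0.8, 1.1, -0.3]
opening: 0.0942
finger_force: 0.0
```

```bash
python3 - <<'E'
from h import *
import json
o=get_obs();f=grab_frame("wrist");print(o["ee_pos"],o["tool_rot"],o["qpos"])
json.dump({k:np.array(o[k]).tolist() for k in("ee_pos","tool_rot")},open("o1.json","w"))
cv2.imwrite("pics/w1raw.png",f[:,:,::-1]);cv2.imwrite("pics/w1.png",cv2.resize(f[:,:,::-1],None,fx=1.5,fy=1.5))
E
```

```text
[ 0.5039 -0.0193  0.2521] [179.8607  29.81   179.1696] [ -18.5734  -23.1824  117.6644   10.5225   57.3778 -111.2401]
```

View pics/w1.png

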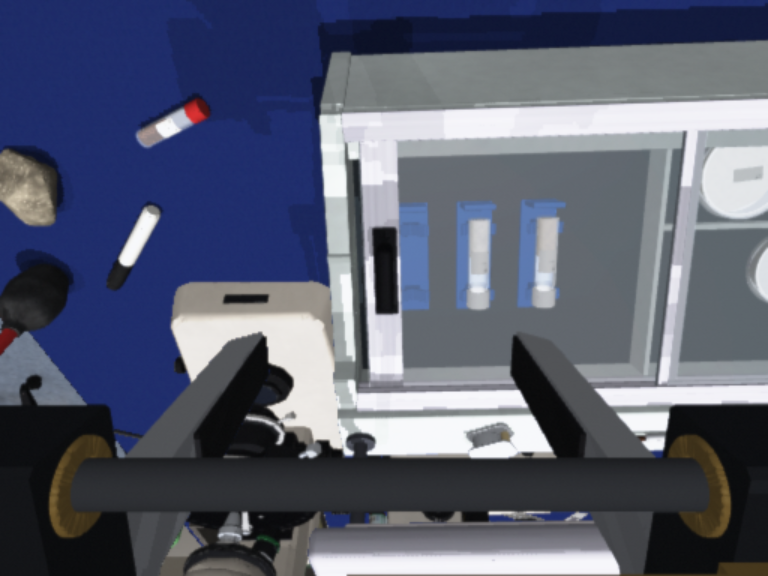

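The wrist view shows the pull's face from (374,228) to (398,313) in the 1.5x picture, rests at x≈413, 477 and 542, and a frame that is almost axis-aligned. The left rest in this picture, next to the pull, is empty.

```bash
python3 - <<'E'
from h import *
import json
o=json.load(open("o1.json"));a=cv2.imread("pics/w1raw.png");g=cv2.cvtColor(a,cv2.COLOR_BGR2GRAY).astype(float);h=cv2.cvtColor(a,cv2.COLOR_BGR2HSV)
m=(h[...,2]<60).astype(np.uint8);m[:140]=0;m[220:]=0;m[:,:240]=0;m[:,280:]=0
k,l,st,ce=cv2.connectedComponentsWithStats(m);i=1+np.argmax(st[1:,4]);print("pull",st[i],ce[i])
wp=ce[i]
P,e=tri([ray("side",(266.9,211.3)),ray("top",(248.3,193.2)),ray("wrist",wp,o)]);print("P",P,e)
n=np.array([-.5,0,.866]);
def onp(p,c):
    s,d=ray("wrist",p,o);return s+d*(c-n@s)/(n@d)
c=n@P;print("n.P",c)
# edges along y
gy=cv2.Sobel(g,cv2.CV_64F,0,1,ksize=3)
for (x0,x1,y0,y1,sg,name,off) in[(300,430,82,96,-1,"front inner",.02),(245,440,64,80,1,"front outer",.0),(275,420,248,262,1,"rear",.02)]:
    cols=np.arange(x0,x1);rows=y0+np.argmax(sg*gy[y0:y1,x0:x1],0)
    f=cv2.fitLine(np.c_[cols,rows].astype(np.float32),cv2.DIST_HUBER,0,.01,.01).ravel()
    pts=[onp((x,f[3]+(x-f[2])*f[1]/f[0]),c-off) for x in(x0,x1)]
    d=pts[1]-pts[0];print(name,f,pts,"psi",np.degrees(np.arctan2(-d[0],d[1])))
# blue rests
b=((h[...,0]>100)&(h[...,0]<125)&(h[...,1]>90)).astype(np.uint8);b[:130]=0;b[212:]=0;b[:,:262]=0;b[:,385:]=0
k,l,st,ce=cv2.connectedComponentsWithStats(b)
for j in range(1,k):
    if st[j,4]>40: print("blue",st[j],ce[j],onp(ce[j],c-.06))
E
```

```text
pull [249 152  16  57 818] [256.5758 179.599 ]
P [ 0.5618 -0.0225  0.15  ] [np.float64(0.0005597237427645034), np.float64(0.0005205806866798049), np.float64(0.001046429611039092)]
n.P -0.15101900382275005
front inner [  0.9995  -0.0326 364.5     90.1308] [array([0.4994, 0.0205, 0.0909]), array([0.4974, 0.1469, 0.0897])] psi 0.9009340361882687
front outer [  0.9994  -0.0339 342.      71.3128] [array([ 0.4761, -0.032 ,  0.1005]), array([0.4733, 0.1442, 0.0989])] psi 0.9281072647528669
rear [  0.9996  -0.0269 338.4    259.6   ] [array([ 0.656 , -0.0041,  0.1813]), array([0.6534, 0.1569, 0.1797])] psi 0.9445353571434231
blue [345 133  32  72 893] [353.4345 161.9406] [0.5857 0.0879 0.0945]
blue [ 266  135   20   72 1309] [275.9641 170.0222] [ 0.5929 -0.0013  0.0987]
blue [304 134  27  72 779] [311.3864 160.9499] [0.5842 0.0395 0.0936]
```

```bash
python3 - <<'E'
from h import *
P=np.array([.562,-.0225,.150]);n=-slope(.9)[:,2];print(n)
go(P+.05*n,slope(.9));go(P-.010*n,slope(.9))
E
```

```text
[-0.4999 -0.0079  0.866 ]
shift [ 0.0006 -0.0038  0.0676] turn [-0.0123 -0.0028 -0.0252]
shift [ 0.0004 -0.003   0.1276] turn [-0.0123 -0.0028 -0.0252]
```

Request:
{"api": "carry_out", "payload": {"motion": "0 -0.0035 0.03 -0.012 -0.003 -0.025 0.4;0 -0.0035 0.068 -0.012 -0.003 -0.025 0.4;0 -0.003 0.068 -0.012 -0.003 -0.025 0.4;0 -0.003 0.068 -0.012 -0.003 -0.025 0.4;0 -0.003 0.09 -0.012 -0.003 -0.025 0.4;0 -0.003 0.112 -0.012 -0.003 -0.025 0.4;0 -0.003 0.128 -0.012 -0.003 -0.025 0.4;0 -0.003 0.128 -0.012 -0.003 -0.025 0.4"}}

```text
time: 2.82
ee_pos: [0.5685, -0.0235, 0.1427]
tool_rot: [-179.9, 30.1, -179.1]
force: [0.2, 0.0, 0.2]
opening: 0.0379
finger_force: 0.0
```

```bash
python3 - <<'E'
from h import *
o=get_obs();f=grab_frame("wrist");print(o["ee_pos"],o["tool_rot"],o["force"])
cv2.imwrite("pics/w2.png",f[100:,60:460,::-1])
E
```

```text
[ 0.5685 -0.0235  0.1427] [-179.9449   30.0954 -179.1421] [0.1962 0.0165 0.2459]
```

View pics/w2.png

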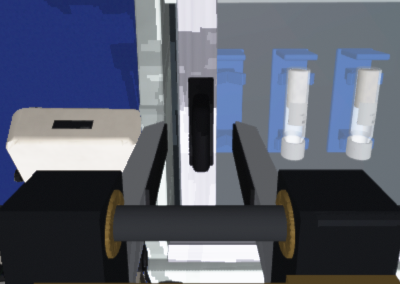

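The fin, crop (190-212, 78-172), stands midway between the fingertips, which are at x≈165 and 233.

Request:
{"api": "carry_out", "payload": {"motion": "0 0 0.002 0 0 0 0;0 0 0.002 0 0 0 0;0 0 0.002 0 0 0 0;0 0 0.002 0 0 0 0", "newtons": 20}}

```text
time: 3.38
ee_pos: [0.5697, -0.0239, 0.1408]
tool_rot: [-179.9, 30.1, -179.2]
force: [-2.2, 1.2, 3.5]
opening: 0.0103
finger_force: 20.0
```

Request:
{"api": "carry_out", "payload": {"motion": "0 0.01 0 0 0 0 0;0 0.03 0 0 0 0 0;0 0.055 0 0 0 0 0;0 0.08 0 0 0 0 0;0 0.105 0 0 0 0 0;0 0.13 0 0 0 0 0;0 0.15 0 0 0 0 0;0 0.165 0 0 0 0 0"}}

```text
time: 4.38
ee_pos: [0.5663, 0.1421, 0.1407]
tool_rot: [-179.9, 30.0, -179.1]
force: [-10.0, -2.5, 10.6]
opening: 0.0099
finger_force: 20.0
```

Request:
{"api": "carry_out", "payload": {"motion": "0 0.006 -0.001 0 0 0 0;0 0.012 -0.001 0 0 0 0;0 0.016 -0.001 0 0 0 0;0 0.016 -0.001 0 0 0 0"}}

```text
time: 4.88
ee_pos: [0.5659, 0.1544, 0.1407]
tool_rot: [-179.6, 29.9, -179.1]
force: [-7.7, -10.2, 7.4]
opening: 0.0101
finger_force: 20.0
```

Request:
{"api": "carry_out", "payload": {"motion": "0 -0.003 0 0 0 0 0;0 -0.003 0 0 0 0 0.35;0 -0.003 0 0 0 0 0.35;0 -0.003 -0.02 0 0 0 0.35;0 -0.003 -0.06 0 0 0 0.35;0 -0.003 -0.1 0 0 0 0.35;0 -0.003 -0.14 0 0 0 0.4;0 -0.003 -0.14 0 0 0 0.4"}}

```text
time: 5.88
ee_pos: [0.498, 0.1539, 0.2665]
tool_rot: [179.9, 30.5, -179.2]
force: [-0.4, -1.1, -0.1]
opening: 0.0375
finger_force: 0.0
```

```bash
python3 - <<'E'
from h import *
o=get_obs();print(o["ee_pos"],o["tool_rot"],o["qpos"])
f=grab_frame("wrist")
cv2.imwrite("pics/w3raw.png",f[:,:,::-1]);
import json
json.dump({k:np.array(o[k]).tolist() for k in("ee_pos","tool_rot")},open("o3.json","w"))
# next: in front of case high, then rotate to yaw -63
h=cv2.cvtColor(f[:,:,::-1].copy(),cv2.COLOR_BGR2HSV)
m=(h[...,2]<60).astype(np.uint8);m[:100]=0;m[220:]=0
k,l,st,ce=cv2.connectedComponentsWithStats(m)
print([(st[i].tolist(),ce[i].round(1).tolist()) for i in range(1,k) if st[i,4]>200])
go([.40,.0,.30],down(90))
E
```

```text
[0.498  0.1539 0.2665] [ 179.9432   30.53   -179.2083] [ 11.3959 -19.8756 114.0676  -6.4168  55.8663 -77.2289]
[([81, 100, 164, 120, 8198], [168.1, 158.1]), ([458, 143, 32, 57, 1283], [472.8, 172.0]), ([251, 144, 15, 55, 787], [258.3, 170.5]), ([176, 168, 17, 16, 218], [184.1, 175.1])]
shift [ 0.0674 -0.1522 -0.0814] turn [0.4177 0.412  1.5444]
```

Request:
{"api": "carry_out", "payload": {"motion": "0.068 -0.15 -0.08 0.42 0.41 1.544 0.4;0.068 -0.15 -0.08 0.42 0.41 1.544 0.4;0.068 -0.15 -0.08 0.42 0.41 1.544 0.4;0.068 -0.15 -0.08 0.42 0.41 1.544 0.4;0.068 -0.15 -0.08 0.42 0.41 1.544 0.4;0.068 -0.15 -0.08 0.42 0.41 1.544 0.4;0.068 -0.15 -0.08 0.42 0.41 1.544 0.4;0.068 -0.15 -0.08 0.42 0.41 1.544 0.4"}}

```text
time: 6.92
ee_pos: [0.3993, 0.0019, 0.295]
tool_rot: [178.5, 2.3, 97.7]
force: [-0.2, 0.3, -0.5]
opening: 0.0378
finger_force: 0.0
```

```bash
python3 - <<'E'
from h import *
o=get_obs();print(o["qpos"]);go([.50,-.20,.22],down(15))
E
```

```text
[-10.5852 -16.1086 102.3393  -1.7223  91.6105 -18.4404]
shift [-0.2105  0.0703  0.0854] turn [0.0507 0.0141 1.4444]
```

Request:
{"api": "carry_out", "payload": {"motion": "-0.21 0.07 0.085 0.05 0.014 1.444 0.4;-0.21 0.07 0.085 0.05 0.014 1.444 0.4;-0.21 0.07 0.085 0.05 0.014 1.444 0.4;-0.21 0.07 0.085 0.05 0.014 1.444 0.4;-0.21 0.07 0.085 0.05 0.014 1.444 0.4;-0.21 0.07 0.085 0.05 0.014 1.444 0.4;-0.21 0.07 0.085 0.05 0.014 1.444 0.4;-0.21 0.07 0.085 0.05 0.014 1.444 0.4"}}

```text
time: 7.92
ee_pos: [0.5006, -0.1991, 0.2205]
tool_rot: [180.0, -0.1, 15.0]
force: [0.3, -0.2, 0.4]
opening: 0.0376
finger_force: 0.0
```

```bash
python3 - <<'E'
from h import *
o=get_obs();print(o["qpos"]);go([.527,-.196,.15],down(-63))
E
```

```text
[-30.9437   5.7517  90.8191   0.066   83.3335  44.0058]
shift [0.0262 0.0038 0.0706] turn [-0.001  -0.0019  1.3621]
```

Request:
{"api": "carry_out", "payload": {"motion": "0.026 0.004 0.07 0 -0.002 1.362 0.6;0.026 0.004 0.07 0 -0.002 1.362 0.6;0.026 0.004 0.07 0 -0.002 1.362 0.6;0.026 0.004 0.07 0 -0.002 1.362 0.6;0.026 0.004 0.07 0 -0.002 1.362 0.6;0.026 0.004 0.07 0 -0.002 1.362 0.6;0.026 0.004 0.07 0 -0.002 1.362 0.6;0.026 0.004 0.07 0 -0.002 1.362 0.6"}}

```text
time: 8.93
ee_pos: [0.5268, -0.196, 0.1507]
tool_rot: [-180.0, 0.0, -62.9]
force: [0.1, -0.2, -0.4]
opening: 0.0562
finger_force: 0.0
```

```bash
python3 - <<'E'
from h import *
o=get_obs();print(o["qpos"],o["ee_pos"],o["tool_rot"]);f=grab_frame("wrist")[:,:,::-1].copy()
cv2.imwrite("pics/w4.png",f)
h=cv2.cvtColor(f,cv2.COLOR_BGR2HSV).astype(int)
red=((h[...,0]<8)|(h[...,0]>172))&(h[...,1]>150)&(h[...,2]>80)
k,l,st,ce=cv2.connectedComponentsWithStats(red.astype(np.uint8));print([(st[i].tolist(),ce[i].tolist(),onz("wrist",ce[i],.008,o)) for i in range(1,k) if st[i,4]>50])
nb=~((h[...,0]>105)&(h[...,0]<130)&(h[...,1]>110))
k,l,st,ce=cv2.connectedComponentsWithStats(nb.astype(np.uint8))
for i in range(1,k):
  if st[i,4]>400:
    r=cv2.minAreaRect(np.argwhere(l==i)[:,::-1].astype(np.float32));b=cv2.boxPoints(r)
    print(st[i],r,onz("wrist",r[0],.008,o))
E
```

```text
[-29.2534  11.892   92.2087   0.0362  75.8931 123.5925] [ 0.5268 -0.196   0.1507] [-179.9673    0.0143  -62.8547]
[([451, 49, 31, 81, 366], [459.0, 90.1120218579235], array([ 0.3913, -0.3641,  0.008 ])), ([252, 195, 15, 12, 150], [258.74666666666667, 200.96], array([ 0.5159, -0.1714,  0.008 ]))]
[    0     0   115   190 17370] ((57.0, 94.5), (189.0, 114.0), 90.0) [ 0.7453 -0.1782  0.008 ]
[ 150    0   62  102 1848] ((180.85214233398438, 48.18946075439453), (113.54545593261719, 17.36931610107422), 64.53665161132812) [ 0.6526 -0.2738  0.008 ]
[ 241    0   71   53 2799] ((276.0, 26.0), (52.0, 70.0), 90.0) [ 0.5801 -0.3328  0.008 ]
[ 430   38   82  100 6339] ((470.5, 87.5), (99.0, 81.0), 90.0) [ 0.3826 -0.3713  0.008 ]
[251 146  18  62 927] ((259.59124755859375, 176.48760986328125), (16.05323600769043, 61.33547592163086), 1.7357046604156494) [ 0.5274 -0.1959  0.008 ]
[    0   208   512   176 62121] ((255.5, 295.5), (175.0, 511.0), 90.0) [ 0.4668 -0.067   0.008 ]
```

View pics/w4.png

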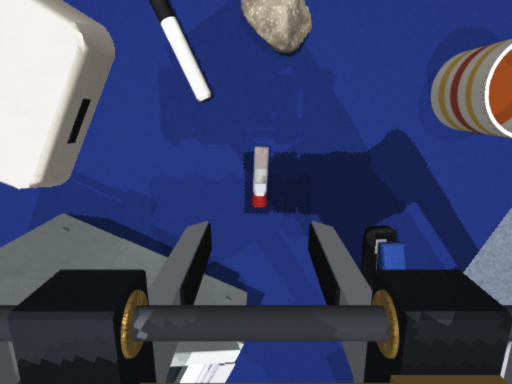

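The vial lies square under the gripper, from base (261,147) to cap (259,207), with its centre within 1 mm of the TCP and its axis 1.7° off.

Request:
{"api": "carry_out", "payload": {"motion": "0 0 0.04 0 0 0.03 0.5;0 0 0.08 0 0 0.03 0.5;0 0 0.115 0 0 0.03 0.45;0 0 0.135 0 0 0.03 0.4;0 0 0.146 0 0 0.03 0.4;0 0 0.146 0 0 0.03 0.4;0 0 0.146 0 0 0.03 0.4", "newtons": 8}}

```text
time: 9.85
ee_pos: [0.5293, -0.1971, 0.0086]
tool_rot: [-179.8, -0.3, -64.4]
force: [-0.3, -0.3, -1.0]
opening: 0.0376
finger_force: 0.0
```

Request:
{"api": "carry_out", "payload": {"motion": "0 0 0 0 0 0 0.3;0 0 0 0 0 0 0.2;0 0 0 0 0 0 0;0 0 0 0 0 0 0;0 0 0 0 0 0 0;0 0 0 0 0 0 0", "newtons": 8}}

```text
time: 10.6
ee_pos: [0.5286, -0.1966, 0.0079]
tool_rot: [-179.8, -0.2, -64.4]
force: [-0.0, -0.1, 0.4]
opening: 0.0005
finger_force: 0.0
```

Request:
{"api": "carry_out", "payload": {"motion": "0 0 0 0 0 0 0.3;0 0 -0.04 0 0 0 0.5;0 0 -0.08 0 0 0 0.5;0 0 -0.12 0 0 0 0.5;0 0 -0.12 0 0 0 0.5"}}

```text
time: 11.22
ee_pos: [0.5311, -0.198, 0.1322]
tool_rot: [-179.5, -0.6, -64.4]
force: [0.5, -0.7, -0.5]
opening: 0.0456
finger_force: 0.0
```

```bash
cat > v.py <<'E'
from h import *
o=get_obs();print(o["qpos"],o["ee_pos"],o["tool_rot"]);f=grab_frame("wrist")[:,:,::-1].copy()
import sys;cv2.imwrite(sys.argv[1],f)
h=cv2.cvtColor(f,cv2.COLOR_BGR2HSV).astype(int)
red=((h[...,0]<8)|(h[...,0]>172))&(h[...,1]>150)&(h[...,2]>80)
k,l,st,ce=cv2.connectedComponentsWithStats(red.astype(np.uint8));print([(st[i].tolist(),ce[i].tolist(),onz("wrist",ce[i],.008,o)) for i in range(1,k) if st[i,4]>50])
nb=~((h[...,0]>105)&(h[...,0]<130)&(h[...,1]>110))
k,l,st,ce=cv2.connectedComponentsWithStats(nb.astype(np.uint8))
for i in range(1,k):
  if 400<st[i,4]<3000:
    r=cv2.minAreaRect(np.argwhere(l==i)[:,::-1].astype(np.float32))
    print(st[i],r,onz("wrist",r[0],.008,o))
E
python3 v.py pics/w5.png
```

```text
[-29.2216  12.9203  93.2893   0.0409  73.0088 125.163 ] [ 0.5311 -0.198   0.1322] [-179.5177   -0.6163  -64.3989]
[([465, 43, 35, 88, 481], [473.8898128898129, 88.74636174636174], array([ 0.3903, -0.3648,  0.008 ])), ([256, 204, 16, 14, 166], [263.078313253012, 210.9578313253012], array([ 0.516 , -0.1713,  0.008 ]))]
[ 142    0   69  109 2090] ((176.70001220703125, 51.399993896484375), (122.98372650146484, 17.88854217529297), 63.43495178222656) [ 0.6542 -0.2751  0.008 ]
[ 255  153   18   66 1008] ((263.6048278808594, 185.49081420898438), (16.158422470092773, 65.07542419433594), 1.3322198390960693) [ 0.5272 -0.1958  0.008 ]
```

View pics/w5.png

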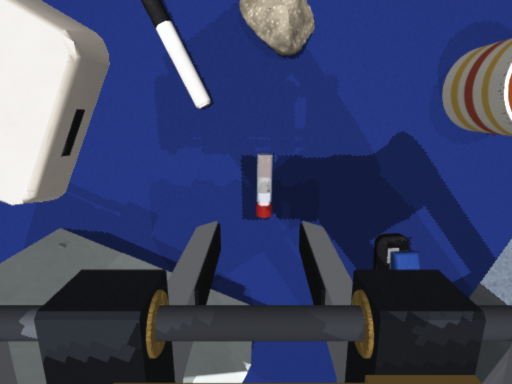

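The vial has not moved: it lies from (264,153) to cap (263,217), under the fingers, yet they closed on nothing. I'll go down again, let the arm settle, and look from two sides.

```bash
python3 - <<'E'
from h import *
go([.5273,-.1959,.03],down(-64.5));go([.5273,-.1959,.004],down(-64.5))
E
```

```text
shift [-0.0026  0.0018  0.0995] turn [-0.0056 -0.0067  0.0018]
shift [-0.0027  0.002   0.1255] turn [-0.0056 -0.0067  0.0018]
```

Request:
{"api": "carry_out", "payload": {"motion": "-0.0025 0.002 0.05 -0.005 -0.007 0.002 0.5;-0.0025 0.002 0.09 -0.005 -0.007 0.002 0.5;-0.0025 0.002 0.11 -0.005 -0.007 0.002 0.5;-0.0025 0.002 0.12 -0.005 -0.007 0.002 0.5;-0.0025 0.002 0.126 -0.005 -0.007 0.002 0.5;-0.0025 0.002 0.126 -0.005 -0.007 0.002 0.5;-0.0025 0.002 0.126 -0.005 -0.007 0.002 0.5;-0.0025 0.002 0.126 -0.005 -0.007 0.002 0.5"}}

```text
time: 12.28
ee_pos: [0.5264, -0.1956, 0.0028]
tool_rot: [180.0, 0.1, -64.5]
force: [-0.5, -0.7, 0.0]
opening: 0.0469
finger_force: 0.0
```

```bash
python3 - <<'E'
from h import *
o=get_obs();print(o["ee_pos"],o["tool_rot"],o["force"])
w=grab_frame("wrist")[120:310,130:390,::-1];s=grab_frame("side")[230:350,190:320,::-1];t=grab_frame("top")[150:270,270:390,::-1]
r=lambda a,k:cv2.resize(a,None,fx=k,fy=k,interpolation=cv2.INTER_CUBIC)
c=np.zeros((580,790,3),np.uint8)
for im,(y,x) in((r(w,1.5),(0,0)),(r(s,3),(0,395)),(r(t,2.4),(290,0))): 
    hh,ww=im.shape[:2];c[y:y+hh,x:x+ww]=im
cv2.imwrite("pics/w6.png",c)
E
```

```text
[ 0.5264 -0.1956  0.0028] [179.9604   0.1165 -64.5141] [-0.5264 -0.6725  0.0069]
```

View pics/w6.png

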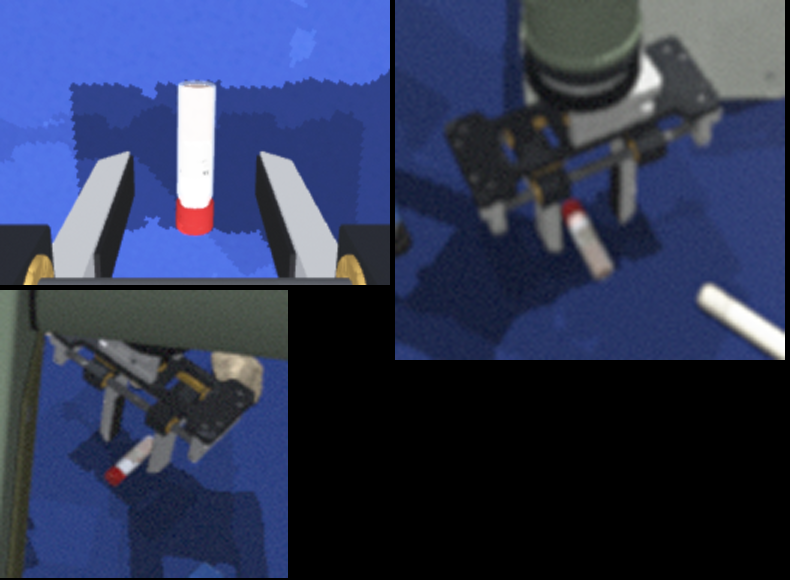

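The fingers now straddle the vial at z = 3 mm and it is centred between them (wrist inset: vial at x≈195, fingertips at 125 and 262). Closing.

Request:
{"api": "carry_out", "payload": {"motion": "0 0 0 0 0 0 0.35;0 0 0 0 0 0 0.25;0 0 0 0 0 0 0.1;0 0 0 0 0 0 0.1;0 0 0 0 0 0 0.1", "newtons": 10}}

```text
time: 13.05
ee_pos: [0.5257, -0.1952, 0.0019]
tool_rot: [179.9, 0.2, -64.5]
force: [0.6, 0.0, -0.3]
opening: 0.0096
finger_force: 0.0
```

```bash
python3 v.py pics/w7.png; python3 - <<'E'
from h import *
o=get_obs();print(o["opening"],o["finger_force"])
f=grab_frame("side")[:,:,::-1];cv2.imwrite("pics/s7.png",f)
for n,a in(("side",f),("top",grab_frame("top")[:,:,::-1])):
    h=cv2.cvtColor(a.copy(),cv2.COLOR_BGR2HSV).astype(int)
    red=((h[...,0]<8)|(h[...,0]>172))&(h[...,1]>150)&(h[...,2]>70)
    k,l,st,ce=cv2.connectedComponentsWithStats(red.astype(np.uint8))
    for i in range(1,k):
        p=onz(n,ce[i],.008)
        if st[i,4]>8 and abs(p[0]-.52)<.06 and abs(p[1]+.19)<.08:print(n,st[i],p)
E
```

```text
[-29.2381  22.5705  98.2423   0.0434  59.4097 125.2558] [ 0.5257 -0.1952  0.0019] [179.902    0.2033 -64.5162]
[([250, 257, 20, 19, 315], [259.4349206349206, 266.87619047619046], array([ 0.5144, -0.1701,  0.008 ]))]
0.00884197301885526 0.0
top [314 224   8   7  37] [ 0.5163 -0.1729  0.008 ]
```

```bash
python3 - <<'E'
import cv2,numpy as np
r=lambda a,k:cv2.resize(a,None,fx=k,fy=k,interpolation=cv2.INTER_CUBIC)
w=r(cv2.imread("pics/w7.png")[150:310,180:340],3.2)[:512];s=r(cv2.imread("pics/s7.png")[260:330,220:290],4)
c=np.zeros((512,795,3),np.uint8);c[:,:512]=w;c[:280,515:795]=s;cv2.imwrite("pics/c7.png",c)
E
```

View pics/c7.png

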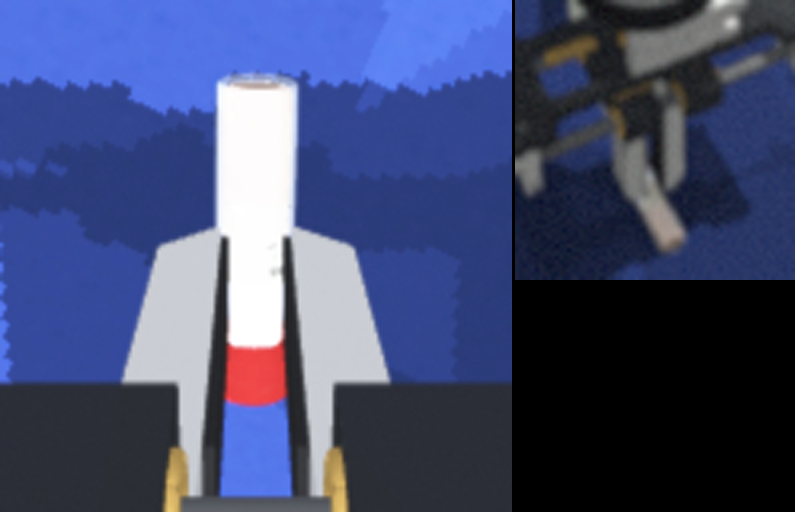

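The wrist inset shows the fingers over the vial's flanks: the pad gap is 11 mm against the 16 mm vial. So the tips may be above it, higher than reported. I'll check their height by triangulation.

```bash
python3 - <<'E'
from h import *
A=tri([ray("side",(241.7,313.3)),ray("top",(335.8,225))]);B=tri([ray("side",(266.7,304)),ray("top",(313.8,211.7))]);print(A,B)
o=get_obs();print(o["ee_pos"])
for z in(.0,.008,.016,-.008): 
    a=onz("wrist",(259.5,276.6),z,o);b=onz("wrist",(259.5,175),z,o);l=onz("wrist",(247.5,185),z,o);r=onz("wrist",(272.8,185),z,o);print(z,np.linalg.norm(a-b),np.linalg.norm(l-r))
E
```

```text
(array([ 0.5011, -0.2119,  0.0173]), [np.float64(0.0001300321666933881), np.float64(0.0001300321666934246)]) (array([ 0.5586, -0.1834,  0.0075]), [np.float64(0.0005794334854414909), np.float64(0.0005794334854413222)])
[ 0.5257 -0.1952  0.0019]
0.0 0.07066208064105628 0.015954729236948285
0.008 0.06787916492183563 0.015326377136548781
0.016 0.0650962492026149 0.014698025036149155
-0.008 0.07344499636027697 0.016583081337347903
```

Request:
{"api": "carry_out", "payload": {"motion": "0 0 0 0 0 0 0.4;0 0 0 0 0 0 0.4;0 0 0.002 0 0 0 0.4;0 0 0.003 0 0 0 0.4;0 0 0.003 0 0 0 0.4"}}

```text
time: 13.82
ee_pos: [0.5256, -0.1951, -0.0013]
tool_rot: [179.9, 0.2, -64.5]
force: [0.8, -0.0, -0.5]
opening: 0.0376
finger_force: 0.0
```

Request:
{"api": "carry_out", "payload": {"motion": "0 0 0.001 0 0 0 0.4;0 0 0.002 0 0 0 0.4;0 0 0.003 0 0 0 0.4;0 0 0.003 0 0 0 0.4"}}

```text
time: 14.32
ee_pos: [0.5256, -0.1952, -0.0042]
tool_rot: [179.9, 0.2, -64.5]
force: [-0.4, -0.4, 1.4]
opening: 0.0376
finger_force: 0.0
```

Request:
{"api": "carry_out", "payload": {"motion": "0 0 0.001 0 0 0 0.4;0 0 0.002 0 0 0 0.4;0 0 0.003 0 0 0 0.4;0 0 0.003 0 0 0 0.4"}}

```text
time: 14.82
ee_pos: [0.5256, -0.1951, -0.0072]
tool_rot: [179.9, 0.2, -64.5]
force: [1.0, 0.4, -0.3]
opening: 0.0375
finger_force: 0.0
```

Request:
{"api": "carry_out", "payload": {"motion": "0 0 0.001 0 0 0 0.4;0 0 0.002 0 0 0 0.4;0 0 0.002 0 0 0 0.4"}}

```text
time: 15.2
ee_pos: [0.5256, -0.1951, -0.0092]
tool_rot: [179.9, 0.2, -64.5]
force: [0.3, 0.8, -0.6]
opening: 0.0375
finger_force: 0.0
```

Request:
{"api": "carry_out", "payload": {"motion": "0 0 0 0 0 0 0.3;0 0 0 0 0 0 0.2;0 0 0 0 0 0 0.1;0 0 0 0 0 0 0.1;0 0 0 0 0 0 0.1", "newtons": 8}}

```text
time: 15.82
ee_pos: [0.5258, -0.1952, -0.0089]
tool_rot: [179.9, 0.2, -64.5]
force: [-0.7, 0.3, 2.3]
opening: 0.0094
finger_force: 3.5
```

Request:
{"api": "carry_out", "payload": {"motion": "0 0 0 0 0 0 0.4;0 0 0 0 0 0 0.4;0 0 0.002 0 0 0 0.4;0 0 0.003 0 0 0 0.4;0 0 0.003 0 0 0 0.4"}}

```text
time: 16.45
ee_pos: [0.5255, -0.1951, -0.0123]
tool_rot: [179.9, 0.2, -64.5]
force: [0.2, -0.7, 0.2]
opening: 0.0375
finger_force: 0.0
```

Request:
{"api": "carry_out", "payload": {"motion": "0 0 0.001 0 0 0 0.4;0 0 0.002 0 0 0 0.4;0 0 0.002 0 0 0 0.4"}}

```text
time: 16.82
ee_pos: [0.5256, -0.1951, -0.0142]
tool_rot: [179.9, 0.2, -64.5]
force: [0.4, 0.4, -0.3]
opening: 0.0377
finger_force: 0.0
```

```bash
python3 v.py pics/w8.png
```

```text
[-29.2352  24.0059  98.5727   0.0416  57.6548 125.2563] [ 0.5256 -0.1951 -0.0142] [179.8939   0.2108 -64.514 ]
[([246, 264, 27, 26, 503], [258.9761431411531, 278.5089463220676], array([ 0.5149, -0.1706,  0.008 ]))]
```

The tips' far edge shows at wrist row 222. That fits a real fingertip about 20 mm behind the reported TCP, not one at it. I'll confirm by feeling for the bench, then grip there.

Request:
{"api": "carry_out", "payload": {"motion": "0 0 0.001 0 0 0 0.4;0 0 0.002 0 0 0 0.4;0 0 0.0025 0 0 0 0.4;0 0 0.0025 0 0 0 0.4"}}

```text
time: 17.38
ee_pos: [0.5256, -0.1952, -0.0167]
tool_rot: [179.9, 0.2, -64.5]
force: [-0.5, 0.8, -0.0]
opening: 0.0375
finger_force: 0.0
```

Request:
{"api": "carry_out", "payload": {"motion": "0 0 0 0 0 0 0.3;0 0 0 0 0 0 0.2;0 0 0 0 0 0 0.1;0 0 0 0 0 0 0.1;0 0 0 0 0 0 0.1", "newtons": 8}}

```text
time: 18.0
ee_pos: [0.5257, -0.1952, -0.0166]
tool_rot: [179.9, 0.2, -64.5]
force: [0.9, 1.3, -1.2]
opening: 0.0155
finger_force: 8.0
```

Request:
{"api": "carry_out", "payload": {"motion": "0 0 0 0 0 0 0.3;0 0 0 0 0 0 0.35;0 0 0.002 0 0 0 0.35;0 0 0.003 0 0 0 0.35;0 0 0.004 0 0 0 0.35;0 0 0.004 0 0 0 0.35"}}

```text
time: 18.75
ee_pos: [0.5256, -0.1951, -0.0208]
tool_rot: [179.9, 0.2, -64.5]
force: [0.1, -0.2, -0.5]
opening: 0.0329
finger_force: 0.0
```

Request:
{"api": "carry_out", "payload": {"motion": "0 0 0 0 0 0 0.3;0 0 0 0 0 0 0.2;0 0 0 0 0 0 0.1;0 0 0 0 0 0 0.1;0 0 0 0 0 0 0.1", "newtons": 8}}

```text
time: 19.38
ee_pos: [0.5257, -0.1952, -0.0205]
tool_rot: [179.9, 0.2, -64.5]
force: [0.2, 0.4, 0.1]
opening: 0.0148
finger_force: 8.0
```

The vial is gripped at reported z = -20 mm, so its axis lies 28.5 mm behind the reported TCP. Lifting it, and locating the stored vials from the earlier frames.

Request:
{"api": "carry_out", "payload": {"motion": "0 0 -0.02 0 0 0 0.1;0 0 -0.06 0 0 0 0.1;0 0 -0.11 0 0 0 0.1;0 0 -0.16 0 0 0 0.1;0 0 -0.21 0 0 0 0.1;0 0 -0.24 0 0 0 0.1;0 0 -0.24 0 0 0 0.1"}}

```text
time: 20.25
ee_pos: [0.5283, -0.1968, 0.2226]
tool_rot: [-179.9, -0.1, -64.5]
force: [0.1, -0.5, 0.6]
opening: 0.0152
finger_force: 8.0
```

```bash
python3 v.py pics/w9.png; python3 - <<'E'
from h import *
import json
def blobs(a,box,V=165):
    h=cv2.cvtColor(a,cv2.COLOR_BGR2HSV).astype(int);x,y,w,hh=box
    m=((h[...,1]<60)&(h[...,2]>V))[y:y+hh,x:x+w].astype(np.uint8)
    k,l,st,ce=cv2.connectedComponentsWithStats(m);out=[]
    for i in range(1,k):
        if st[i,4]>60:
            r=cv2.minAreaRect(np.argwhere(l==i)[:,::-1].astype(np.float32));out.append((np.round(np.array(r[0])+[x,y],1),np.round(r[1],1),round(r[2],1),st[i,4]))
    return out
print("w1",blobs(cv2.imread("pics/w1raw.png"),(285,135,100,75),150))
print("w3",blobs(cv2.imread("pics/w3raw.png"),(60,100,180,130),150))
print("top",blobs(cv2.imread("pics/top0.png"),(184,185,50,50),140))
print("side",blobs(cv2.imread("pics/side0.png"),(252,175,40,35),140))
E
```

```text
[-29.2479   8.7065  87.2694   0.0355  83.8475 125.2618] [ 0.5283 -0.1968  0.2226] [-179.8692   -0.1238  -64.5136]
[([415, 60, 16, 59, 140], [419.23571428571427, 89.82142857142857], array([ 0.3957, -0.3612,  0.008 ])), ([246, 270, 27, 26, 525], [258.9790476190476, 284.37142857142857], array([ 0.4573, -0.0432,  0.008 ]))]
[ 158    0   61  106 1564] ((187.85952758789062, 51.31684112548828), (116.74298858642578, 14.122137069702148), 63.00416564941406) [ 0.6628 -0.2818  0.008 ]
[ 447    0   65   37 1266] ((479.0, 18.0), (36.0, 64.0), 90.0) [ 0.3766 -0.4569  0.008 ]
[ 241    4   60   60 2528] ((272.5000305175781, 30.5), (62.22539520263672, 49.497474670410156), 45.0) [ 0.5832 -0.3443  0.008 ]
w1 [(array([318.5, 175.9]), array([14.2, 60.1]), 1.2, np.int32(810)), (array([363.3, 174.4]), array([15.2, 59.6]), 2.4, np.int32(860))]
w3 [(array([156.8, 169.3]), array([57.7, 13.3]), 84.5, np.int32(678)), (array([200.3, 169. ]), array([56.5, 13.1]), 87.4, np.int32(638)), (array([ 67. , 195.5]), array([67., 14.]), 90.0, np.int32(618))]
top [(array([217.1, 203.3]), array([30.4,  7.6]), 72.9, np.int32(211)), (array([195.9, 209.8]), array([30.7,  7.6]), 71.6, np.int32(224))]
side [(array([264.5, 180.5]), array([11., 25.]), 90.0, np.int32(170)), (array([270.1, 188.6]), array([ 6.9, 24.7]), 65.6, np.int32(162)), (array([271.5, 200.1]), array([ 7.1, 26. ]), 66.8, np.int32(154)), (array([286. , 205.5]), array([ 7., 10.]), 90.0, np.int32(63))]
```

```bash
python3 - <<'E'
from h import *
import json
o1=json.load(open("o1.json"));o3=json.load(open("o3.json"))
M=[];
for name,w1,w3,t,s in(("mid",(318.5,175.9),(156.8,169.3),(217.1,203.3),(271.5,200.1)),("far",(363.3,174.4),(200.3,169.),(195.9,209.8),(270.1,188.6))):
    p,e=tri([ray("wrist",w1,o1),ray("wrist",w3,o3),ray("top",t),ray("side",s)]);print(name,p,np.round(e,4));M.append(p)
    print(" fixed only",tri([ray("top",t),ray("side",s)])," wrist only",tri([ray("wrist",w1,o1),ray("wrist",w3,o3)])[0])
d=M[1]-M[0];print("spacing",np.linalg.norm(d),"psi",np.degrees(np.arctan2(-d[0],d[1])))
y=slope(.9)[:,1];c=(M[0]+M[1])/2-70.5e-3*y;n=-slope(.9)[:,2];u=-slope(.9)[:,0];print("target",c,"n.",n@c,"u.",u@c)
# cap in tool coords at z=-0.0285
c_=get_calibration("wrist");T=np.array(c_["mount"]);q=T[:3,:3]@np.linalg.solve(c_["camera_matrix"],[259,284.4,1]);k=(-.0285-T[2,3])/q[2];print("cap tool",T[:3,3]+k*q)
E
```

```text
mid [0.576  0.0422 0.1275] [0.0005 0.0009 0.0009 0.0004]
 fixed only (array([0.5765, 0.043 , 0.1271]), [np.float64(0.0001655498129050113), np.float64(0.00016554981290497445)])  wrist only [0.5745 0.0418 0.1287]
far [0.575  0.0893 0.127 ] [0.0005 0.0001 0.0008 0.0006]
 fixed only (array([0.5751, 0.0891, 0.1272]), [np.float64(0.0006901354629485615), np.float64(0.0006901354629485753)])  wrist only [0.5744 0.0893 0.1274]
spacing 0.04707073550916668 psi 1.2388763170042414
target [ 0.5766 -0.0048  0.1273] n. -0.17801976834133243 u. 0.5628401245769664
cap tool [-0.027  -0.0008 -0.0285]
```

The triangulated stored vials are 47.1 mm apart, as given. The target vial centre is (0.577, -0.005, 0.127), in the row's line to 1°. I'll swing round in front of the case.

```bash
python3 - <<'E'
from h import *
go([.44,-.12,.31],down(20))
E
```

```text
shift [-0.1061  0.0457 -0.0898] turn [-0.0009  0.0021 -1.475 ]
```

Request:
{"api": "carry_out", "payload": {"motion": "-0.106 0.046 -0.09 0 0.002 -1.475 0.1;-0.106 0.046 -0.09 0 0.002 -1.475 0.1;-0.106 0.046 -0.09 0 0.002 -1.475 0.1;-0.106 0.046 -0.09 0 0.002 -1.475 0.1;-0.106 0.046 -0.09 0 0.002 -1.475 0.1;-0.106 0.046 -0.09 0 0.002 -1.475 0.1;-0.106 0.046 -0.09 0 0.002 -1.475 0.1;-0.106 0.046 -0.09 0 0.002 -1.475 0.1"}}

```text
time: 21.3
ee_pos: [0.4383, -0.1195, 0.3066]
tool_rot: [-179.6, 0.3, 20.3]
force: [-0.8, -0.2, 0.4]
opening: 0.015
finger_force: 8.0
```

```bash
python3 - <<'E'
from h import *
go([.42,-.02,.31],down(100))
E
```

```text
shift [ 0.0174 -0.0997 -0.0028] turn [-0.0084 -0.0005 -1.3908]
```

Request:
{"api": "carry_out", "payload": {"motion": "0.017 -0.1 -0.003 -0.008 0 -1.39 0.1;0.017 -0.1 -0.003 -0.008 0 -1.39 0.1;0.017 -0.1 -0.003 -0.008 0 -1.39 0.1;0.017 -0.1 -0.003 -0.008 0 -1.39 0.1;0.017 -0.1 -0.003 -0.008 0 -1.39 0.1;0.017 -0.1 -0.003 -0.008 0 -1.39 0.1;0.017 -0.1 -0.003 -0.008 0 -1.39 0.1;0.017 -0.1 -0.003 -0.008 0 -1.39 0.1"}}

```text
time: 22.3
ee_pos: [0.42, -0.02, 0.3099]
tool_rot: [-180.0, 0.0, 99.8]
force: [0.1, 0.8, -0.3]
opening: 0.0147
finger_force: 8.0
```

```bash
python3 - <<'E'
from h import *
C=np.array([.5766,-.0048,.1273]);n=-slope(1)[:,2]
print(C+.07*n);go(C+.07*n,slope(1))
E
```

```text
[ 0.5416 -0.0054  0.1879]
shift [-0.0063  0.1223  0.122 ] turn [-0.3711 -0.4321 -1.3818]
```

Request:
{"api": "carry_out", "payload": {"motion": "0 0.03 0.03 -0.371 -0.432 -1.382 0.1;0 0.03 0.03 -0.371 -0.432 -1.382 0.1;0 0.03 0.03 -0.371 -0.432 -1.382 0.1;0 0.03 0.03 -0.371 -0.432 -1.382 0.1;0 0.03 0.03 -0.371 -0.432 -1.382 0.1;0 0.03 0.03 -0.371 -0.432 -1.382 0.1;0 0.03 0.03 -0.371 -0.432 -1.382 0.1;0 0.03 0.03 -0.371 -0.432 -1.382 0.1"}}

```text
time: 23.3
ee_pos: [0.4496, -0.0144, 0.2796]
tool_rot: [-179.9, 30.1, -178.9]
force: [-1.2, -0.0, -0.6]
opening: 0.0151
finger_force: 8.0
```

```bash
python3 - <<'E'
from h import *
C=np.array([.5766,-.0048,.1273]);n=-slope(1)[:,2]
go(C+.07*n,slope(1))
E
```

```text
shift [-0.0338  0.0073  0.1255] turn [0.0001 0.0017 0.0021]
```

Request:
{"api": "carry_out", "payload": {"motion": "-0.034 0.007 0.04 0 0.002 0.002 0.1;-0.034 0.007 0.08 0 0.002 0.002 0.1;-0.034 0.007 0.11 0 0.002 0.002 0.1;-0.034 0.007 0.125 0 0.002 0.002 0.1;-0.034 0.007 0.125 0 0.002 0.002 0.1;-0.034 0.007 0.125 0 0.002 0.002 0.1"}}

```text
time: 24.05
ee_pos: [0.5435, -0.0073, 0.1931]
tool_rot: [-180.0, 30.2, -179.3]
force: [0.4, 0.2, 0.6]
opening: 0.0151
finger_force: 8.0
```

```bash
python3 - <<'E'
from h import *
o=get_obs();f=grab_frame("wrist")[:,:,::-1].copy();cv2.imwrite("pics/w10.png",f)
h=cv2.cvtColor(f,cv2.COLOR_BGR2HSV).astype(int)
def bl(m,mn,box):
    x,y,w,hh=box;k,l,st,ce=cv2.connectedComponentsWithStats(m[y:y+hh,x:x+w].astype(np.uint8))
    for i in range(1,k):
        if st[i,4]>mn:
            r=cv2.minAreaRect(np.argwhere(l==i)[:,::-1].astype(np.float32));print(st[i]+[x,y,0,0,0],np.round(np.array(r[0])+[x,y],1),np.round(r[1],1),round(r[2],1),ray_plane(np.array(r[0])+[x,y]))
N=-slope(1)[:,2]
def ray_plane(p,c=-.178):
    s,d=ray("wrist",p,o);return s+d*(c-N@s)/(N@d)
print("red");bl(((h[...,0]<8)|(h[...,0]>172))&(h[...,1]>150)&(h[...,2]>80),50,(200,200,120,120))
print("white");bl((h[...,1]<60)&(h[...,2]>150),150,(290,60,160,220))
print("blue");bl((h[...,0]>100)&(h[...,0]<125)&(h[...,1]>90),100,(190,60,250,220))
C=np.array([.5766,-.0048,.1273]);print("expected C",C,o["ee_pos"],N@C)
go(C-.0285*N+.001*(-slope(1)[:,0]),slope(1))
E
```

```text
red
[246 271  27  25 507] [259. 283.] [24. 26.] 90.0 [ 0.6557 -0.0068  0.1729]
white
[ 290   60  160   38 5967] [369.5  78.5] [159.  37.] 0.0 [0.499  0.0782 0.0833]
[ 430  139   20  141 1400] [439.5 209. ] [140.  19.] 90.0 [0.5912 0.1491 0.1372]
[ 309  152   19   75 1092] [317.9 189. ] [17.  74.2] 1.0 [0.5771 0.0427 0.128 ]
[ 363  152   23   74 1129] [373.8 188.3] [17.3 74.2] 4.9 [0.5759 0.0904 0.1278]
blue
[ 298  135   37   89 1539] [315.7 179.1] [34.1 88.9] 1.9 [0.5696 0.0403 0.1237]
[ 347  135   46   89 1661] [369.6 179.3] [39.8 90. ] 3.7 [0.5691 0.086  0.1239]
[ 247  136   31   89 1681] [262. 180.] [88. 30.] 90.0 [ 0.5709 -0.0052  0.124 ]
expected C [ 0.5766 -0.0048  0.1273] [ 0.5435 -0.0073  0.1931] -0.17796922223813808
shift [0.0042 0.0024 0.1023] turn [-0.0036  0.0047 -0.0051]
```

The wrist check agrees: the neighbour is at (0.577, 0.043, 0.128) and the free rest is at y ≈ -0.005. Descending.

Request:
{"api": "carry_out", "payload": {"motion": "0.004 0.0028 0.03 -0.003 0.005 -0.005 0.1;0.004 0.0028 0.055 -0.003 0.005 -0.005 0.1;0.004 0.0028 0.075 -0.003 0.005 -0.005 0.1;0.004 0.0028 0.088 -0.003 0.005 -0.005 0.1;0.004 0.0028 0.095 -0.003 0.005 -0.005 0.1;0.004 0.0028 0.098 -0.003 0.005 -0.005 0.1;0.004 0.0028 0.098 -0.003 0.005 -0.005 0.1;0.004 0.0028 0.098 -0.003 0.005 -0.005 0.1"}}

```text
time: 25.1
ee_pos: [0.5893, -0.004, 0.1063]
tool_rot: [-180.0, 29.9, -179.0]
force: [0.1, -0.4, -0.2]
opening: 0.015
finger_force: 8.0
```

```bash
python3 - <<'E'
from h import *
o=get_obs();C=np.array([.5766,-.0048,.1273]);N=-slope(1)[:,2]
go(C-.0285*N+.001*(-slope(1)[:,0]),slope(1))
E
```

```text
shift [-0.0005 -0.0006  0.0039] turn [-0.0003 -0.0012 -0.0002]
```

Request:
{"api": "carry_out", "payload": {"motion": "-0.0005 -0.0005 0.001 0 0 0 0.1;-0.0005 -0.0005 0.002 0 0 0 0.1;-0.0005 -0.0005 0.003 0 0 0 0.1;-0.0005 -0.0005 0.004 0 0 0 0.1;-0.0005 -0.0005 0.004 0 0 0 0.1"}}

```text
time: 25.72
ee_pos: [0.5914, -0.004, 0.1028]
tool_rot: [180.0, 29.9, -179.0]
force: [-5.4, 0.9, 6.0]
opening: 0.0152
finger_force: 8.0
```

Contact along the slope normal (about 8 N) shows the vial is seated. Releasing and backing off.

Request:
{"api": "carry_out", "payload": {"motion": "0 0 -0.0005 0 0 0 0.18;0 0 -0.0005 0 0 0 0.22;0 0 -0.0005 0 0 0 0.28;0 0 -0.0005 0 0 0 0.28;0 0 -0.01 0 0 0 0.28;0 0 -0.025 0 0 0 0.28;0 0 -0.05 0 0 0 0.28;0 0 -0.08 0 0 0 0.28"}}

```text
time: 26.72
ee_pos: [0.5508, -0.005, 0.1724]
tool_rot: [180.0, 29.8, -179.0]
force: [-0.2, -0.4, 0.6]
opening: 0.0268
finger_force: 0.0
```

```bash
cat > chk.py <<'E'
from h import *
import sys
o=get_obs();f=grab_frame("wrist")[:,:,::-1].copy();cv2.imwrite(sys.argv[1],f)
h=cv2.cvtColor(f,cv2.COLOR_BGR2HSV).astype(int);N=-slope(1)[:,2];Y=slope(1)[:,1];U=-slope(1)[:,0]
C=np.array([.5766,-.0048,.1273])
def rp(p,c=-.178):
    s,d=ray("wrist",p,o);return s+d*(c-N@s)/(N@d)
for nm,m in(("red",((h[...,0]<8)|(h[...,0]>172))&(h[...,1]>150)&(h[...,2]>80)),("white",(h[...,1]<60)&(h[...,2]>150)),("black",h[...,2]<50)):
    k,l,st,ce=cv2.connectedComponentsWithStats(m.astype(np.uint8))
    for i in range(1,k):
        if 50<st[i,4]<2500:
            p=rp(ce[i]);q=p-C
            if abs(U@q)<.06 and -.1<Y@q<.25:print(nm,st[i],"u,y rel rest",U@q,Y@q,p)
print(o["ee_pos"],o["tool_rot"])
E
python3 chk.py pics/w11.png
```

```text
red [251 224  19  17 270] u,y rel rest 0.0282092302867183 0.0004417137128486876 [ 0.601  -0.0039  0.1414]
white [498 113  14  79 552] u,y rel rest -0.030054113899174745 0.1910217919502046 [0.5473 0.1857 0.1122]
white [ 310  163   20   79 1233] u,y rel rest 0.002072398516824607 0.047759622917023 [0.5776 0.043  0.1283]
white [ 368  163   24   79 1278] u,y rel rest 0.002800323267662284 0.0956132904215295 [0.5774 0.0908 0.1287]
white [252 164  17  62 877] u,y rel rest -0.0031889461892767343 0.00038345917172793765 [ 0.5738 -0.0045  0.1257]
black [352 131  33  13 351] u,y rel rest -0.04925173993984444 0.08243567800690343 [0.5325 0.0769 0.1026]
black [329 230  36   9 195] u,y rel rest 0.029763474342797674 0.06694677048094488 [0.6012 0.0626 0.1422]
[ 0.5508 -0.005   0.1724] [ 179.9849   29.829  -179.024 ]
```

The vial is seated: its rows 164-241 match its neighbours, it is 0.4 mm across, and its cap is up the slope. Next is the door, gripping the pull a bit deeper this time.

```bash
python3 - <<'E'
from h import *
N=-slope(1.1)[:,2];T=np.array([.569,.153,.1355]);print(N)
go(T+.09*N,slope(1.1));
E
```

```text
[-0.4999 -0.0096  0.866 ]
shift [ 0.0035  0.1579 -0.0447] turn [-0.0023  0.0036 -0.0008]
```

Request:
{"api": "carry_out", "payload": {"motion": "0.003 0 -0.04 -0.002 0.003 0 0.4;0.003 0.05 -0.045 -0.002 0.003 0 0.4;0.003 0.1 -0.045 -0.002 0.003 0 0.4;0.003 0.14 -0.045 -0.002 0.003 0 0.4;0.003 0.158 -0.045 -0.002 0.003 0 0.4;0.003 0.158 -0.045 -0.002 0.003 0 0.4;0.003 0.158 -0.045 -0.002 0.003 0 0.4"}}

```text
time: 27.65
ee_pos: [0.5239, 0.152, 0.2091]
tool_rot: [179.9, 29.7, -179.0]
force: [1.0, -0.6, 0.6]
opening: 0.0374
finger_force: 0.0
```

```bash
python3 - <<'E'
from h import *
o=get_obs();f=grab_frame("wrist")[:,:,::-1].copy();cv2.imwrite("pics/w12.png",f)
h=cv2.cvtColor(f,cv2.COLOR_BGR2HSV).astype(int);N=-slope(1)[:,2]
m=(h[...,2]<60).astype(np.uint8);m[:90]=0;m[230:]=0;m[:,:225]=0;m[:,300:]=0
k,l,st,ce=cv2.connectedComponentsWithStats(m)
for i in range(1,k):
    if st[i,4]>150:
        s,d=ray("wrist",ce[i],o);print(st[i],ce[i],s+d*(-.145-N@s)/(N@d))
go([.569,.153,.1355],slope(1.1),o);print(o["ee_pos"])
E
```

```text
[225 108  19 122 691] [236.0926 163.7308] [0.532  0.1331 0.141 ]
[ 252  161   18   66 1106] [260.4882 192.745 ] [0.5526 0.1531 0.1531]
shift [-0.0028  0.0001  0.0863] turn [ 0.0007 -0.0055 -0.0019]
[0.5239 0.152  0.2091]
```

Request:
{"api": "carry_out", "payload": {"motion": "0 0.001 0.03 0 -0.005 -0.002 0.4;0 0.001 0.055 0 -0.005 -0.002 0.4;0 0.001 0.075 0 -0.005 -0.002 0.4;0 0.001 0.086 0 -0.005 -0.002 0.4;0 0.001 0.086 0 -0.005 -0.002 0.4;0 0.001 0.086 0 -0.005 -0.002 0.4"}}

```text
time: 28.45
ee_pos: [0.5669, 0.1542, 0.1355]
tool_rot: [179.9, 30.1, -178.9]
force: [0.8, 0.8, 0.8]
opening: 0.0377
finger_force: 0.0
```

Request:
{"api": "carry_out", "payload": {"motion": "0 0 0 0 0 0 0.2;0 0 0 0 0 0 0;0 0 0 0 0 0 0;0 0 0 0 0 0 0", "newtons": 20}}

```text
time: 28.95
ee_pos: [0.5666, 0.1545, 0.135]
tool_rot: [180.0, 30.0, -178.9]
force: [-1.4, -0.7, 1.9]
opening: 0.0096
finger_force: 20.0
```

Request:
{"api": "carry_out", "payload": {"motion": "0 -0.01 0 0 0 0 0;0 -0.03 0 0 0 0 0;0 -0.055 0 0 0 0 0;0 -0.08 0 0 0 0 0;0 -0.105 0 0 0 0 0;0 -0.13 0 0 0 0 0;0 -0.15 0 0 0 0 0;0 -0.165 0 0 0 0 0"}}

```text
time: 29.95
ee_pos: [0.57, -0.011, 0.135]
tool_rot: [179.9, 30.0, -178.9]
force: [0.4, 1.8, 2.4]
opening: 0.0098
finger_force: 20.0
```

Request:
{"api": "carry_out", "payload": {"motion": "0 -0.006 0 0 0 0 0;0 -0.012 0 0 0 0 0;0 -0.017 0 0 0 0 0;0 -0.021 0 0 0 0 0;0 -0.021 0 0 0 0 0"}}

```text
time: 30.58
ee_pos: [0.5704, -0.0304, 0.1349]
tool_rot: [179.8, 30.0, -178.9]
force: [-2.4, 4.9, 5.6]
opening: 0.0096
finger_force: 20.0
```

Request:
{"api": "carry_out", "payload": {"motion": "0 -0.001 0 0 0 0 0;0 -0.002 0 0 0 0 0;0 -0.003 0 0 0 0 0;0 -0.003 0 0 0 0 0"}}

```text
time: 31.08
ee_pos: [0.5704, -0.0303, 0.1349]
tool_rot: [179.5, 30.0, -179.0]
force: [-0.6, 13.5, 6.5]
opening: 0.0097
finger_force: 20.0
```

At the stop (position unchanged, force up to 13.5 N): the door is fully shut. Relaxing, releasing and backing off.

Request:
{"api": "carry_out", "payload": {"motion": "0 0.003 0 0 0 0 0;0 0.003 0 0 0 0 0.4;0 0.003 0 0 0 0 0.4;0 0.003 0 0 0 0 0.4;0 0.003 -0.03 0 0 0 0.4;0 0.003 -0.07 0 0 0 0.4;0 0.003 -0.11 0 0 0 0.4;0 0.003 -0.11 0 0 0 0.4"}}

```text
time: 32.08
ee_pos: [0.5168, -0.0338, 0.2337]
tool_rot: [-179.9, 30.4, -178.8]
force: [0.2, 0.0, -0.1]
opening: 0.0376
finger_force: 0.0
```

```bash
python3 chk.py pics/w13.png; python3 - <<'E'
from h import *
f=cv2.imread("pics/w13.png");o=get_obs();h=cv2.cvtColor(f,cv2.COLOR_BGR2HSV).astype(int);N=-slope(1)[:,2]
m=(h[...,2]<60).astype(np.uint8);m[:100]=0;m[215:]=0;m[:,:225]=0;m[:,300:]=0
k,l,st,ce=cv2.connectedComponentsWithStats(m)
for i in range(1,k):
    if st[i,4]>150:
        s,d=ray("wrist",ce[i],o);print("pull",st[i],s+d*(-.145-N@s)/(N@d))
t=grab_frame("top")[:,:,::-1].copy();t0=cv2.imread("pics/top0.png")
d=cv2.absdiff(t,t0).max(2)
def pk(a,b): 
    x,y,w,hh=b;s=cv2.cvtColor(a,cv2.COLOR_BGR2HSV)[y:y+hh,x:x+w];k,l,st,ce=cv2.connectedComponentsWithStats((s[...,2]<55).astype(np.uint8));i=1+np.argmax(st[1:,4]);return st[i],ce[i]+[x,y]
print("left pull",pk(t0,(40,230,30,45)),pk(t,(40,230,30,45)))
E
```

```text
white [281 147  16  53 739] u,y rel rest -0.005986315815543378 0.0004460170833788774 [ 0.5714 -0.0044  0.1243]
white [326 147  20  65 973] u,y rel rest 0.0011375902370527075 0.04768944885909444 [0.5768 0.0429 0.1278]
white [ 372  147   23   65 1006] u,y rel rest 0.0009714929912468908 0.09477480757536208 [0.5758 0.09   0.1278]
black [255 152  16  61 909] u,y rel rest 0.0035686272203740463 -0.025608371707135064 [ 0.5802 -0.0304  0.1291]
[ 0.5168 -0.0338  0.2337] [-179.8624   30.3895 -178.8497]
pull [255 152  16  61 938] [ 0.5543 -0.0305  0.1522]
left pull (array([  7,   8,  14,  31, 241], dtype=int32), array([ 53.278 , 253.0581])) (array([  7,   8,  14,  31, 245], dtype=int32), array([ 53.2286, 253.1265]))
```

```bash
python3 -c "
from bench import *
print(close_job())"
```

```text
the job is handed in; nothing more can be done
None
```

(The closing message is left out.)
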